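Close the polishing case, then crack the stuck grit tub and hold it ajar

TASK

Swing the teal case of polishing points fully shut first, so that no grit gets in, edges together. Then pull the tub's stuck red lid free of its sticky seal and hold it just ajar, the front edge about 3 cm up, never letting it swing wide open (8 cm or more); finish while still holding it there, with the case shut and the other things on the bench left alone.

Things in the scene. Friction and masses are not known exactly. Their poses are not given: they have to be found in the camera images.
- case: Teal clamshell case of polishing points, fixed to the bench, its lower half 100 mm (its x) x 150 mm (its y) x 22 mm tall. Origin at the centre of its underside; its front faces its -x, its hinge runs along its y at the rear (+x) edge.
- case_hinge (a point): Middle of the case's hinge line, on the fixed lower half: 50 mm behind the case's centre (its +x), 22.5 mm above the bench; axes as the case.
- case_lid_edge (a point): On the upper half of the case: middle of its free (front) edge at its outer face, 100 mm along the shell from the hinge and 22 mm outward of the hinge plane. It moves with the upper half. Closed, it lies 44.5 mm above the bench, and the flat outer face is the top of the case.
- case_lid (a joint): Angle of the case's upper half, rad: 0 = closed with the edges of the halves together, growing as it opens up and to the rear (1.57 = upright; it starts leaning back past upright). The upper half is a shell 100 x 150 x 22 mm, 0.12 kg. A stiff friction hinge (0.1 N m) holds it at any angle, so it must be pushed all the way; 1 to 3 N near its free edge move it. Its stop is at 0; there is no latch.
- tub: Sand-coloured tub, fixed to the bench, 180 mm (its x) x 160 mm (its y) x 100 mm tall. Origin at the centre of its underside; its front faces its -x.
- tub_lid_hinge (a point): Middle of the tub lid's hinge line, along the tub's y at its rear (+x) rim: 90 mm behind the tub's centre, 100.5 mm above the bench.
- tub_lid_handle (a point): Centre of the steel bar handle on the tub's red lid: a round bar along the tub's y, 61 mm long and 11 mm thick, carried on two posts 21 mm either side of its middle, 35 mm above the lid's top face (145.5 mm above the bench when shut) and 150 mm ahead of the hinge line, 30 mm back from the front edge. It moves with the lid.
- tub_lid (a joint): Angle of the tub's red lid, rad: 0 = shut, growing as it opens up to the rear. The lid is 180 x 160 x 10 mm, about 0.25 kg. Its sticky seal resists with up to about 15 N upward at the handle in the first 2 mm of lift and lets go at about 7 mm (0.045 rad); after that 2 to 4 N upward at the handle carry the lid. Let go, the lid falls shut. 0.17 rad is a gap of 30 mm at the front edge.
- jar_mid (a point): Green-capped jar, 36 mm across, 45 mm tall, beside the tub; this point is its centre, half-way up. To be left alone.
- hone_mid (a point): Grey honing block 55 x 22 x 20 mm, beside the case; this point is its centre, half-way up. To be left alone.
- oil_mid (a point): Red bottle with a white cap, 34 mm across, 100 mm tall; this point is its centre, half-way up. To be left alone.
- tin_mid (a point): Flat aluminium tin 70 mm across, 42 mm tall; this point is its centre, half-way up. To be left alone.
- glasswork_mid (a point): Frosted wavy glass piece, 60 mm across, 70 mm tall; this point is its centre, half-way up. To be left alone.
- cup_mid (a point): Steel cup 70 mm across, 75 mm tall; this point is its centre, half-way up. To be left alone.
- scraper: Bench brush 170 mm long, lying on the bench. To be left alone.
There are look-alikes about, which are no part of the job. Of the things that look like the tub, take the one that is farthest to the robot's right at the start. Of the things that look like the case, the larger one is meant.

How it is judged:
On the way, in this order (a step that is already met when the one before it is completed fails the run):
1. the case is shut, its halves edge to edge, while the tub is still sealed (value of joint case_lid below 0.03 rad and value of joint tub_lid below 0.02 rad), for 0.2 s.
2. the tub's lid has broken free of its seal (value of joint tub_lid above 0.08 rad), for 0.1 s.
At the end, for the whole second after the job is handed in: The tub's lid is held still by the fingers (contact over 1 N) at 0.10 to 0.27 rad, which is 18 to 48 mm open at the front edge, and the case is shut to within 0.03 rad (3 mm at its edge) (value of joint tub_lid between 0.1 and 0.27 rad and velocity of joint tub_lid between -0.05 and 0.05 rad/s and contact force between tub_lid and the fingers above 1 N and value of joint case_lid below 0.03 rad); the arm keeps its last pose, push and grip.
It fails at once if the tub is opened while the case is still open (value of joint tub_lid above 0.03 rad and value of joint case_lid above 0.06 rad).
It fails at once if the tub's lid swings wide open (over 0.46 rad, 8 cm at the front) (value of joint tub_lid above 0.46 rad).
It fails at once if one of the other things on the bench is shifted by more than 30 mm (distance of any of jar_mid, hone_mid, oil_mid, tin_mid, glasswork_mid, cup_mid, scraper from where it was at the start of the episode above 0.03 m).
It also fails if it takes over 51 s, if anything falls off the work surface, if the arm or the gripper's body presses on something with over 40 N, if the wrist force passes 120 N, or if a joint passes its speed limit or range.

ROBOT

A 7-joint arm with a two-finger parallel gripper is mounted at the origin on the work surface. World frame = base frame: x ahead of the robot, y to its left, z up, the work surface at z = 0. Lengths are in m, angles in rad, forces in N, time in s.
With the tool pointing down it reaches from about 0.4 to 0.85 m from the base axis. Payload 10.4 kg.
Tool frame: the origin (TCP) lies between the finger pads; the fingertips stand 25 mm ahead of it and the grasp point (between the pads) lies 6 mm ahead of it; x points along the fingers, y is the direction in which the jaws open and shut, and the axes are right-handed (so a half turn about x gives the same grasp; the last joint's range is limited). The gripper opens to 87 mm and grips with 3 to 60 N. Pads are 19 mm wide; open, the fingers measure 117 mm over their backs; the gripper's body (75 mm by 190 mm) begins 51 mm behind the grasp point.
Start: joints at [-1.196, 0.332, -0.065, 1.46, 0.022, 1.35, -0.088], TCP at [0.242, 0.576, 0.248] pointing down, gripper open.
Joint ranges: [-2.6, 2.6], [-0.5, 2.12], [-1.47, 1.34], [0.16, 2.42], [-1.27, 4.41], [0.06, 2.06], [-2.6, 2.6]. Speed limits (rad/s): [2.22, 2.22, 2.79, 2.79, 3.14, 3.14, 3.14].

INTERFACE

Orientations are given as a unit quaternion [x, y, z, w].
In Python, from bench import r gives the robot as it stands.
- The arm moves only by the shell command python3 -m pendant 'ROWS' [FORCE]. ROWS is JSON, a list of rows, each an object with "translation": the shift along the world's x, y, z in cm, a list of three; "angular": the turn, a rotation vector about the world's x, y, z in degrees, a list of three; "hand": the opening, from -1 (shut) to 1 (fully open). In form: [{"translation": [dx, dy, dz], "angular": [wx, wy, wz], "hand": hand}, ...]. A call has 1 to 20 rows; each row shifts and turns the commanded pose from where the row before left it; what a row does not reach is not made up. A row lasts 1/10 s, in which the tool goes at most 50 mm and 8.59 degrees, less where a joint would pass 70% of its speed; a pose out of reach is approached as far as the arm can. A call is refused whole if a number of a shift passes 5 or a number of a turn 8.59, either way. A call with a gripper value outside its range is refused whole. The fingers move at their own pace and stop on an object; FORCE is the grip in N (left out, the last holds). Time passes only in rows, so rows that do not move let the fingers close. It gives the time, the measured TCP pose, the force and the opening at its end, in the units of the state.
- r.read_state(): the state, without advancing time (a new reading comes with each control period).
- r.camera(name): name is "scene" or "top" or "wrist"; returns the picture (420x560x3 uint8, red, green, blue); there is no depth.
- r.camera_info(name): a dict with "fx", "fy", "cx", "cy" (pixels), "rvec" (rotation vector, rad) and "tvec" (3), from world to camera coordinates, as OpenCV has them; the wrist camera has in their place "mount" (4x4, takes a point from camera to tool coordinates, whose origin is the TCP and whose axes are the tool frame's). Camera axes: x right, y down, z forward; pixel columns grow to the right and rows downward; lengths in m; the calibration is good to about 2 mm. A picture is of the moment at which its call begins: read the wrist's pose just before it. camera_info takes no time and is no camera call.
- r.close_job(): hands the job in, once; it reports no verdict.
Trained networks look in the newest picture that a camera, given by its name, has taken for a name from the list of things; names that differ only in an ending like _2 or _b are one class to them, and where a whole thing is asked for, a point or a joint stands for the part that bears it (a point fixed in the world has none). Each returns a list of dicts, best first, with "confidence" (0 to 1); they miss things now and then, are a little off and sometimes report something else, mostly with a low value. They report only what shows in the picture. A call takes as long as a camera call. They do not tell look-alikes from the thing itself.
- r.find_in(camera, name): "point" ([row, column] in pixels, amid what is visible of it).
- r.mark_of(camera, name): "point" ([row, column] in pixels: a listed point, or the origin of a listed thing).
The state is a dict: "time": time; "joint_positions": joint angles; "joint_vel": joint speeds; "joint_torque": joint torques, N m; "ee_pos": TCP position; "eef_rot": TCP orientation; "ft_force": force on the tool from outside, world axes, zero at the start; "torque": the same for the moment, N m; "width": finger opening in m.
Only numpy, scipy, OpenCV 4.12 (cv2) and the standard library are available. Lean on these libraries where they do the work, as an engineer would, in place of code of your own. Each camera call takes 0.05 s, during which the arm holds its last target.

## Working session

There is one attempt and no reset: what is moved stays moved. The work goes in short steps, Python scripts to look and compute and a shell command to move; the robot and the scene stay as the last step left them, time stands still between calls to the robot, and variables do not carry over. Pictures are saved under pics/ and viewed, and the job is handed in when it is done.

```bash
ls; mkdir -p pics
python3 - <<'E'
from bench import r
import cv2,json
s=r.read_state();print(s)
for c in ("scene","top"):
    im=r.camera(c);cv2.imwrite(f"pics/{c}0.png",im[:,:,::-1]);print(c,r.camera_info(c))
    for n in("case","tub"):
        for d in r.find_in(c,n): print(c,n,d)
print(r.camera_info("wrist"))
E
```

```text
pics
{'time': 0.0, 'joint_positions': array([-1.19559138,  0.33288467, -0.06473874,  1.4609518 ,  0.02160627,
        1.34989551, -0.08850193]), 'joint_vel': array([-0.000749  ,  0.00045343, -0.00063398, -0.00097407,  0.00090611,
       -0.00036751,  0.00027569]), 'joint_torque': array([ 8.73724621e-04, -6.23261833e+01,  2.51958228e-02, -3.89897597e+01,
       -6.12668158e-02,  3.99798166e-02,  1.81242654e-04]), 'ee_pos': array([0.24196892, 0.57587347, 0.24674102]), 'eef_rot': array([ 0.13919586,  0.69324907, -0.14020386,  0.69308955]), 'ft_force': array([-0.31544596, -0.53400246, -0.25205657]), 'torque': array([-0.01241997, -0.00373531, -0.06612542]), 'width': 0.08677799433224206}
scene {'fx': 385.87556069792777, 'fy': 385.87556069792777, 'cx': 279.43148247455065, 'cy': 206.6381222436773, 'rvec': array([ 1.23422239,  2.37262183, -0.85459685]), 'tvec': array([ 0.33151859, -0.25701933,  1.40731602])}
scene case {'point': [157.4, 248.9], 'confidence': 0.95}
scene case {'point': [194.0, 229.2], 'confidence': 0.56}
scene tub {'point': [237.1, 460.3], 'confidence': 0.95}
scene tub {'point
[... 227 characters left out ...]
 0.55426265, 1.53088914])}
top case {'point': [212.5, 352.5], 'confidence': 0.85}
top case {'point': [272.0, 381.0], 'confidence': 0.73}
top tub {'point': [241.7, 239.2], 'confidence': 0.86}
top tub {'point': [295.6, 152.6], 'confidence': 0.67}
{'fx': 336.85702965523944, 'fy': 336.85702965523944, 'cx': 284.01855683781486, 'cy': 200.88138602188482, 'mount': array([[-2.60450019e-05, -2.64370438e-01,  9.64421210e-01,
        -1.37483020e-01],
       [ 9.99999545e-01,  9.13135210e-04,  2.77317569e-04,
         2.75458089e-04],
       [-9.53961531e-04,  9.64420778e-01,  2.64370294e-01,
        -7.07573585e-02],
       [ 0.00000000e+00,  0.00000000e+00,  0.00000000e+00,
         1.00000000e+00]])}
```

View pics/scene0.png

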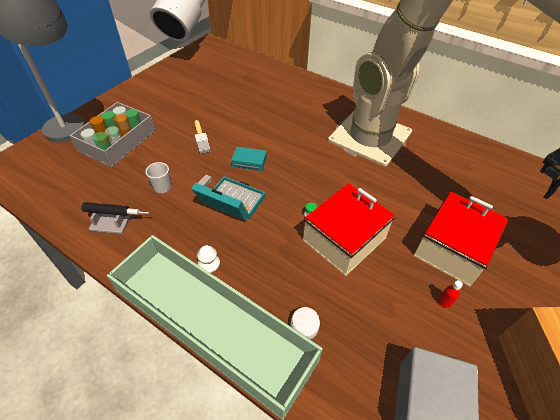

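View pics/top0.png

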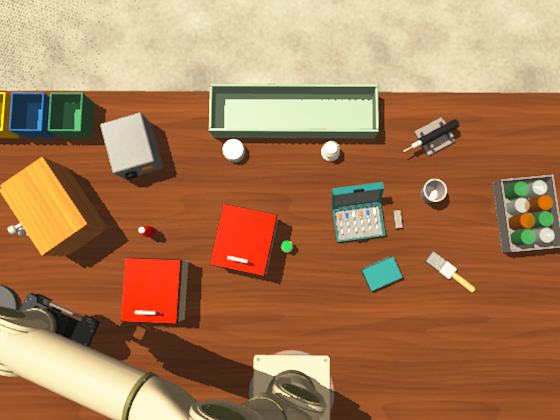

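Top view: tubs at (row 240, col 245) and (291, 153). The image's right is the robot's right, so I want the one at (240, 245), beside the green jar. In the scene view that is (225, 347). Teal cases: an open one at (212, 358) and a small shut one at (273, 382). The larger, open one is meant.

```bash
cat > h.py <<'E'
import numpy as np,cv2
from bench import r
def cam(c):
    i=r.camera_info(c);K=np.array([[i['fx'],0,i['cx']],[0,i['fy'],i['cy']],[0,0,1]])
    return K,cv2.Rodrigues(np.array(i['rvec'],float))[0],np.array(i['tvec'],float)
def plane(c,rc,z):
    K,R,t=cam(c);d=R.T@np.linalg.inv(K)@[rc[1],rc[0],1.];o=-R.T@t
    return o+d*(z-o[2])/d[2]
def proj(c,P):
    K,R,t=cam(c);return cv2.projectPoints(np.atleast_2d(np.array(P,float)),cv2.Rodrigues(R)[0],t,K,None)[0].reshape(-1,2)[:,::-1]
def tri(rc1,rc2,c1="scene",c2="top"):
    P=[]
    for c in(c1,c2):
        K,R,t=cam(c);P.append(K@np.c_[R,t])
    X=cv2.triangulatePoints(P[0],P[1],np.array(rc1[::-1],float),np.array(rc2[::-1],float)).ravel();return X[:3]/X[3]
E
python3 - <<'E'
from h import *
zs=dict(case=0,case_hinge=.0225,case_lid_edge=None,tub=0,tub_lid_hinge=.1005,tub_lid_handle=.1455,jar_mid=.0225,hone_mid=.01,oil_mid=.05,tin_mid=.021,glasswork_mid=.035,cup_mid=.0375,scraper=.01)
for c in("scene","top"):
    im=r.camera(c)
    x=(150,280,180,180) if c=="scene" else (300,160,130,130)
    cr=im[x[1]-20 if c=="scene" else x[1]:,:][:1]
    for n,z in zs.items():
        for d in r.mark_of(c,n):
            print(c,n,d['point'],d['confidence'],None if z is None else plane(c,d['point'],z).round(3)[:2])
a=r.camera("top")[165:300,310:440];b=r.camera("scene")[135:235,170:300]
cv2.imwrite("pics/crop.png",np.hstack([cv2.resize(a,(390,400),interpolation=2),cv2.resize(b,(400,400),interpolation=2)])[:,:,::-1])
E
```

```text
scene case [198.4, 234.6] 0.95 [ 0.522 -0.212]
scene case [162.9, 245.8] 0.63 [ 0.376 -0.282]
scene case_hinge [205.5, 225.7] 0.83 [ 0.574 -0.202]
scene case_hinge [165.8, 246.8] 0.69 [ 0.403 -0.255]
scene case_lid_edge [145.9, 250.1] 0.88 None
scene case_lid_edge [197.4, 214.5] 0.67 None
scene case_lid_edge [205.7, 228.2] 0.55 None
scene tub [237.7, 342.2] 0.85 [0.46  0.135]
scene tub [248.8, 451.1] 0.7 [0.315 0.406]
scene tub_lid_hinge [251.8, 453.9] 0.86 [0.407 0.408]
scene tub_lid_hinge [237.7, 328.0] 0.69 [0.553 0.128]
scene tub_lid_handle [197.7, 367.6] 0.94 [0.411 0.161]
scene tub_lid_handle [200.6, 478.1] 0.71 [0.25  0.404]
scene jar_mid [212.4, 311.6] 0.44 [0.448 0.022]
scene hone_mid [178.8, 158.9] 0.74 [ 0.604 -0.455]
scene hone_mid [180.4, 202.4] 0.4 [ 0.529 -0.338]
scene oil_mid [293.5, 449.9] 0.77 [0.49  0.444]
scene tin_mid [321.4, 306.5] 0.93 [0.742 0.189]
scene glasswork_mid [257.4, 207.4] 0.82 [ 0.748 -0.118]
scene cup_mid [178.1, 160.4] 0.56 [ 0.615 -0.429]
scene scraper [137.1, 200.4] 0.54 [ 0.373 -0.487]
scene scraper [197.4, 367.0] 0.18 [0.287 0.126]
top case [2
[... 392 characters left out ...]
51 0.128]
top tub_lid_hinge [259.3, 154.8] 0.65 [0.397 0.404]
top tub_lid_handle [308.0, 142.1] 0.82 [0.26  0.422]
top tub_lid_handle [260.1, 235.9] 0.75 [0.397 0.159]
top jar_mid [150.6, 331.2] 0.62 [ 0.745 -0.12 ]
top jar_mid [246.8, 287.3] 0.45 [0.441 0.016]
top hone_mid [229.5, 146.8] 0.62 [0.491 0.458]
top hone_mid [219.2, 400.3] 0.44 [ 0.53  -0.337]
top oil_mid [230.3, 146.0] 0.61 [0.486 0.448]
top tin_mid [151.9, 236.7] 0.93 [0.739 0.179]
top glasswork_mid [148.2, 332.2] 0.74 [ 0.75  -0.122]
top glasswork_mid [219.0, 398.7] 0.66 [ 0.529 -0.327]
top cup_mid [190.2, 433.1] 0.94 [ 0.619 -0.433]
top scraper [269.8, 449.8] 0.59 [ 0.375 -0.487]
top scraper [220.3, 354.6] 0.4 [ 0.526 -0.194]
```

View pics/crop.png

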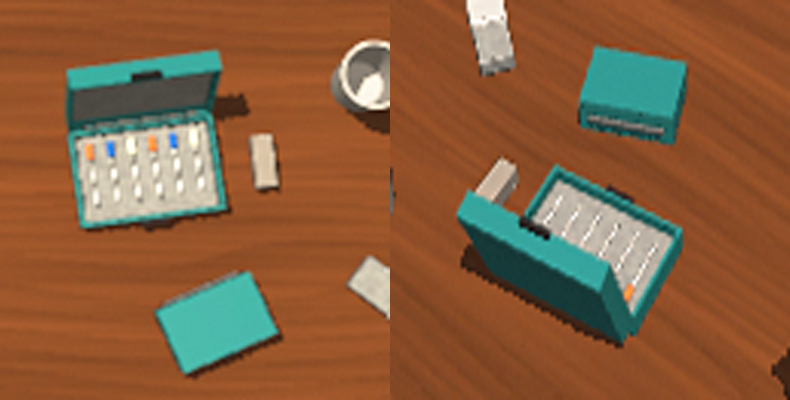

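Run:
```python
from h import *
a=plane("top",(242,337.7),.022);b=plane("top",(235.5,386),.022);d=a-b;print("case front",a,b,np.linalg.norm(d),np.degrees(np.arctan2(-d[0],d[1])))
e=tri((197.4,214.5),(185,355.5));print("edge",e)
im=r.camera("top")
hsv=cv2.cvtColor(im,cv2.COLOR_RGB2HSV)
m=((hsv[...,0]<5)|(hsv[...,0]>175))&(hsv[...,1]>200)&(hsv[...,2]>120)
n,l,s,c=cv2.connectedComponentsWithStats(m.astype(np.uint8))
for i in range(1,n):
    if s[i,4]>1000:
        cnt=cv2.findContours((l==i).astype(np.uint8),0,1)[0][0];bx=cv2.boxPoints(cv2.minAreaRect(cnt))
        P=[plane("top",q[::-1],.1105)[:2] for q in bx];print(np.round(P,3),np.mean(P,0).round(4),[np.linalg.norm(P[k]-P[k-1]).round(3) for k in range(4)],[np.degrees(np.arctan2(*(P[k]-P[k-1])[::-1])).round(1) for k in range(4)])
# lid edge estimates
h=np.array([.569,-.2])
for yaw in (6,8):
    yv=np.radians(yaw);ux=np.array([np.cos(yv),np.sin(yv)]);
    for th in np.arange(1.6,2.4,.1):
        off=100*np.cos(th),100*np.sin(th);ou=(22*-np.sin(th)*-1,22*np.cos(th))
        X=-off[0]/1000+ou[0]/1000;Z=.0225+off[1]/1000+ou[1]/1000
        p=np.r_[h+ux*X,Z];print(yaw,th.round(2),p.round(3),proj("top",p).round(0),proj("scene",p).round(0))
```

```text
case front [ 0.45680876 -0.1399622   0.022     ] [ 0.47821354 -0.28927955  0.022     ] 0.15084374428406944 8.15782508186446
edge [ 0.62209418 -0.18679269  0.11213059]
[[0.385 0.24 ]
 [0.564 0.206]
 [0.531 0.047]
 [0.353 0.082]] [0.4583 0.1438] [np.float64(0.161), np.float64(0.182), np.float64(0.163), np.float64(0.181)] [np.float64(78.6), np.float64(-10.7), np.float64(-101.7), np.float64(168.7)]
6 1.6 [ 0.594 -0.197  0.122] [[194. 360.]] [[187. 219.]]
6 1.7 [ 0.604 -0.196  0.119] [[191. 360.]] [[190. 217.]]
6 1.8 [ 0.613 -0.195  0.115] [[188. 359.]] [[193. 215.]]
6 1.9 [ 0.622 -0.194  0.11 ] [[185. 359.]] [[197. 214.]]
6 2.0 [ 0.63  -0.194  0.104] [[182. 358.]] [[200. 212.]]
6 2.1 [ 0.638 -0.193  0.098] [[180. 357.]] [[204. 211.]]
6 2.2 [ 0.645 -0.192  0.09 ] [[178. 357.]] [[207. 210.]]
6 2.3 [ 0.652 -0.191  0.082] [[177. 356.]] [[211. 209.]]
8 1.6 [ 0.594 -0.197  0.122] [[194. 360.]] [[187. 219.]]
8 1.7 [ 0.603 -0.195  0.119] [[191. 359.]] [[190. 218.]]
8 1.8 [ 0.613 -0.194  0.115] [[188. 359.]] [[194. 216.]]
8 1.9 [ 0.622 -0.193  0.11 ] [[185. 358.]] [[197. 214.]]
8 2.0 [ 0.63  -0.191  0.104] [[182. 357.]] [[200. 213.]]
8 2.1 [ 0.638 -0.19   0.098] [[180. 357.]] [[204. 212.]]
8 2.2 [ 0.645 -0.189  0.09 ] [[178. 356.]] [[207. 210.]]
8 2.3 [ 0.651 -0.188  0.082] [[177. 355.]] [[211. 209.]]
```

Run:
```python
from h import *
from scipy.spatial.transform import Rotation as Ro
R=Ro.from_quat(r.read_state()['eef_rot']).as_matrix();print(R.round(3))
y=R[:,1];print("yaw of tool y",np.degrees(np.arctan2(y[1],y[0])))
h=np.array([.5665,-.2004]);u=np.array([np.cos(.142),np.sin(.142)])
for th in [2.0,1.9,1.7,1.5,1.3,1.1,.9,.7,.5,.3,.15,0]:
    s=.085;o=.022+.010*np.sin(th);X=-s*np.cos(th)+o*np.sin(th);z=.0225+s*np.sin(th)+o*np.cos(th)
    print(th,(h+u*X).round(4)*100,"TCPz cm",round((z+.025)*100,2))
```

```text
[[ 0.     0.387  0.922]
 [ 0.     0.922 -0.387]
 [-1.     0.    -0.   ]]
yaw of tool y 67.20745313204344
2.0 [ 62.95 -19.14] TCPz cm 11.19
1.9 [ 62.32 -19.23] TCPz cm 11.78
1.7 [ 60.87 -19.44] TCPz cm 12.77
1.5 [ 59.21 -19.67] TCPz cm 13.45
1.3 [ 57.42 -19.93] TCPz cm 13.79
1.1 [ 55.56 -20.2 ] TCPz cm 13.73
0.9 [ 53.73 -20.46] TCPz cm 13.26
0.7 [ 52.03 -20.7 ] TCPz cm 12.4
0.5 [ 50.54 -20.91] TCPz cm 11.18
0.3 [ 49.34 -21.08] TCPz cm 9.65
0.15 [ 48.68 -21.18] TCPz cm 8.34
0 [ 48.24 -21.24] TCPz cm 6.95
```

```bash
python3 -m pendant '[{"translation":[2.15,-3.8,0],"angular":[0,0,-2.95],"hand":-1},{"translation":[2.15,-3.8,0],"angular":[0,0,-2.95],"hand":-1},{"translation":[2.15,-3.8,0],"angular":[0,0,-2.95],"hand":-1},{"translation":[2.15,-3.8,0],"angular":[0,0,-2.95],"hand":-1},{"translation":[2.15,-3.8,0],"angular":[0,0,-2.95],"hand":-1},{"translation":[2.15,-3.8,0],"angular":[0,0,-2.95],"hand":-1},{"translation":[2.15,-3.8,0],"angular":[0,0,-2.95],"hand":-1},{"translation":[2.15,-3.8,0],"angular":[0,0,-2.95],"hand":-1},{"translation":[2.15,-3.8,0],"angular":[0,0,-2.95],"hand":-1},{"translation":[2.15,-3.8,0],"angular":[0,0,-2.95],"hand":-1},{"translation":[2.15,-3.8,0],"angular":[0,0,-2.95],"hand":-1},{"translation":[2.15,-3.8,0],"angular":[0,0,-2.95],"hand":-1},{"translation":[2.15,-3.8,0],"angular":[0,0,-2.95],"hand":-1},{"translation":[2.15,-3.8,0],"angular":[0,0,-2.95],"hand":-1},{"translation":[2.15,-3.8,0],"angular":[0,0,-2.95],"hand":-1},{"translation":[2.15,-3.8,0],"angular":[0,0,-2.95],"hand":-1},{"translation":[2.15,-3.8,0],"angular":[0,0,-2.95],"hand":-1},{"translation":[2.15,-3.8,0],"angular":[0,0,-2.95],"hand":-1},{"translation":[2.15,-3.8,0],"angular":[0,0,-2.95],"hand":-1},{"translation":[2.15,-3.8,0],"angular":[0,0,-2.95],"hand":-1}]'; python3 -m pendant '[{"translation":[0,0,0],"angular":[0,0,0],"hand":-1},{"translation":[0,0,0],"angular":[0,0,0],"hand":-1},{"translation":[0,0,0],"angular":[0,0,0],"hand":-1}]'
python3 - <<'E'
from h import *
for c in("scene","top"):
    cv2.imwrite(f"pics/{c}1.png",r.camera(c)[:,:,::-1])
s=r.read_state();print(s['joint_positions'].round(2))
E
```

```text
time: 3.85
ee_pos: [0.673, -0.185, 0.2476]
eef_rot: [0.463, 0.534, -0.463, 0.534]
ft_force: [1.0, 0.2, 1.7]
width: 0.0004
time: 4.15
ee_pos: [0.6722, -0.1825, 0.2476]
eef_rot: [0.463, 0.535, -0.462, 0.535]
ft_force: [0.3, 0.9, 0.3]
width: 0.0005
[-0.18  0.54  0.59  1.27 -0.29  1.42  0.53]
```

View pics/scene1.png

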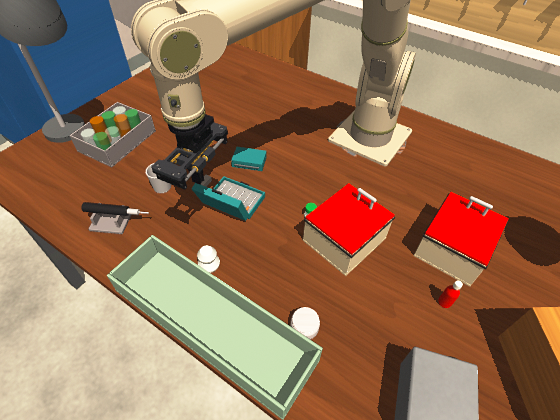

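View pics/top1.png

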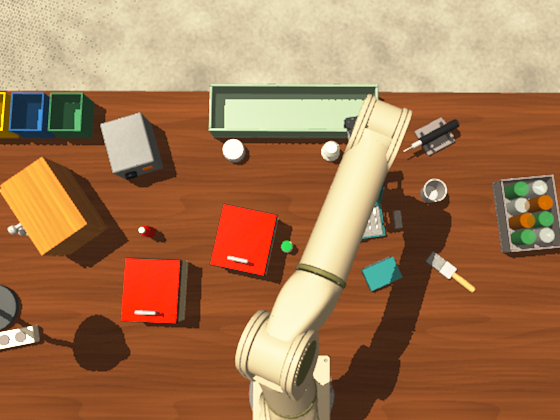

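```bash
python3 -m pendant '[{"translation":[0,0,-4],"angular":[0,0,0],"hand":-1},{"translation":[0,0,-4],"angular":[0,0,0],"hand":-1},{"translation":[0,-0.2,-4],"angular":[0,0,0],"hand":-1},{"translation":[0,0,-1.2],"angular":[0,0,0],"hand":-1},{"translation":[-1,-0.15,0],"angular":[0,0,0],"hand":-1},{"translation":[-1,-0.15,0],"angular":[0,0,0],"hand":-1},{"translation":[-1,-0.15,0],"angular":[0,0,0],"hand":-1},{"translation":[0,0,0],"angular":[0,0,0],"hand":-1}]'
python3 - <<'E'
from h import *
h=np.array([.5665,-.2004]);u=np.array([np.cos(.142),np.sin(.142)])
for th in [2.0,1.9,1.7,1.5,1.3,1.1,.9,.7,.5,.3,.15,0]:
    s=.085;o=.022+.015*np.sin(th);X=-s*np.cos(th)+o*np.sin(th);z=.0225+s*np.sin(th)+o*np.cos(th)
    print(th,(h+u*X).round(4)*100,"TCPz cm",round((z+.025)*100,2))
cv2.imwrite("pics/scene2.png",cv2.resize(r.camera("scene")[90:250,120:320],(800,640))[:600,:,::-1])
E
```

```text
time: 5.05
ee_pos: [0.6414, -0.1914, 0.1178]
eef_rot: [0.464, 0.533, -0.463, 0.535]
ft_force: [0.8, -1.1, 0.6]
width: 0.0004
2.0 [ 63.36 -19.08] TCPz cm 11.0
1.9 [ 62.76 -19.17] TCPz cm 11.62
1.7 [ 61.35 -19.37] TCPz cm 12.7
1.5 [ 59.7 -19.6] TCPz cm 13.49
1.3 [ 57.88 -19.86] TCPz cm 13.92
1.1 [ 55.95 -20.14] TCPz cm 13.93
0.9 [ 54.04 -20.41] TCPz cm 13.51
0.7 [ 52.23 -20.67] TCPz cm 12.65
0.5 [ 50.65 -20.9 ] TCPz cm 11.39
0.3 [ 49.38 -21.08] TCPz cm 9.79
0.15 [ 48.69 -21.18] TCPz cm 8.42
0 [ 48.24 -21.24] TCPz cm 6.95
```

View pics/scene2.png

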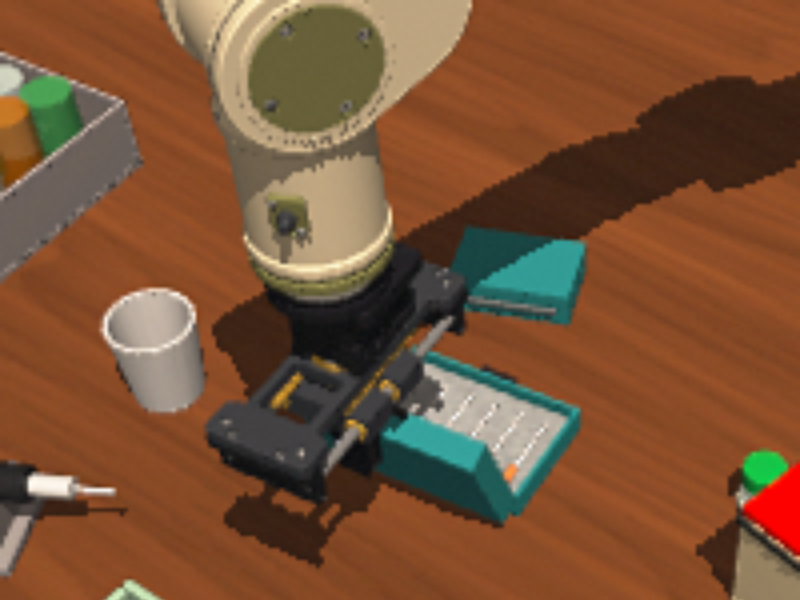

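```bash
python3 -m pendant '[{"translation":[-0.7,-0.1,0.1],"angular":[0,0,0],"hand":-1},{"translation":[-0.7,-0.1,0.2],"angular":[0,0,0],"hand":-1},{"translation":[-0.7,-0.1,0.2],"angular":[0,0,0],"hand":-1},{"translation":[-0.7,-0.1,0.2],"angular":[0,0,0],"hand":-1},{"translation":[-0.8,-0.1,0.4],"angular":[0,0,0],"hand":-1},{"translation":[-0.8,-0.1,0.4],"angular":[0,0,0],"hand":-1},{"translation":[-0.9,-0.1,0.2],"angular":[0,0,0],"hand":-1},{"translation":[-0.9,-0.1,0.2],"angular":[0,0,0],"hand":-1},{"translation":[0,0,0],"angular":[0,0,0],"hand":-1}]'
python3 - <<'E'
from h import *
cv2.imwrite("pics/scene3.png",cv2.resize(r.camera("scene")[100:250,150:350],(800,600))[:600,:,::-1])
E
```

```text
time: 6.0
ee_pos: [0.5788, -0.1988, 0.1349]
eef_rot: [0.463, 0.534, -0.463, 0.534]
ft_force: [0.4, 0.5, 0.3]
width: 0.0007
```

View pics/scene3.png

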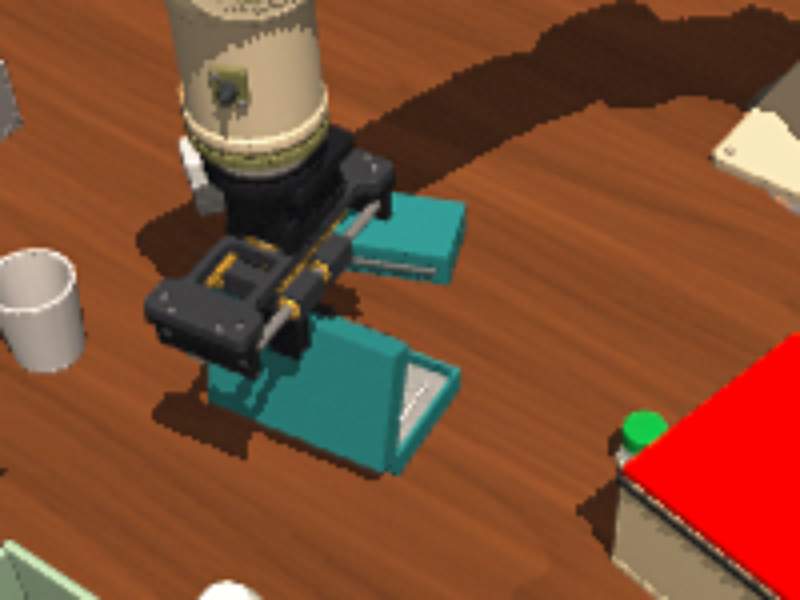

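```bash
python3 -m pendant '[{"translation":[-0.9,-0.1,0.1],"angular":[0,0,0],"hand":-1},{"translation":[-1,-0.2,0.1],"angular":[0,0,0],"hand":-1},{"translation":[-1,-0.1,-0.2],"angular":[0,0,0],"hand":-1},{"translation":[-1,-0.1,-0.3],"angular":[0,0,0],"hand":-1},{"translation":[-0.9,-0.1,-0.4],"angular":[0,0,0],"hand":-1},{"translation":[-0.9,-0.1,-0.5],"angular":[0,0,0],"hand":-1},{"translation":[-0.8,-0.1,-0.6],"angular":[0,0,0],"hand":-1},{"translation":[-0.8,-0.1,-0.7],"angular":[0,0,0],"hand":-1},{"translation":[-0.6,-0.1,-0.8],"angular":[0,0,0],"hand":-1},{"translation":[-0.6,0,-0.8],"angular":[0,0,0],"hand":-1},{"translation":[-0.4,0,-0.7],"angular":[0,0,0],"hand":-1},{"translation":[-0.3,0,-0.7],"angular":[0,0,0],"hand":-1},{"translation":[-0.3,0,-0.6],"angular":[0,0,0],"hand":-1},{"translation":[-0.2,0,-0.6],"angular":[0,0,0],"hand":-1},{"translation":[0,0,0],"angular":[0,0,0],"hand":-1}]'
python3 - <<'E'
from h import *
cv2.imwrite("pics/scene4.png",cv2.resize(r.camera("scene")[100:250,150:350],(800,600))[:600,:,::-1])
E
```

```text
time: 7.55
ee_pos: [0.4838, -0.2084, 0.0695]
eef_rot: [0.464, 0.534, -0.462, 0.535]
ft_force: [-9.0, 4.1, 27.7]
width: 0.0006
```

View pics/scene4.png

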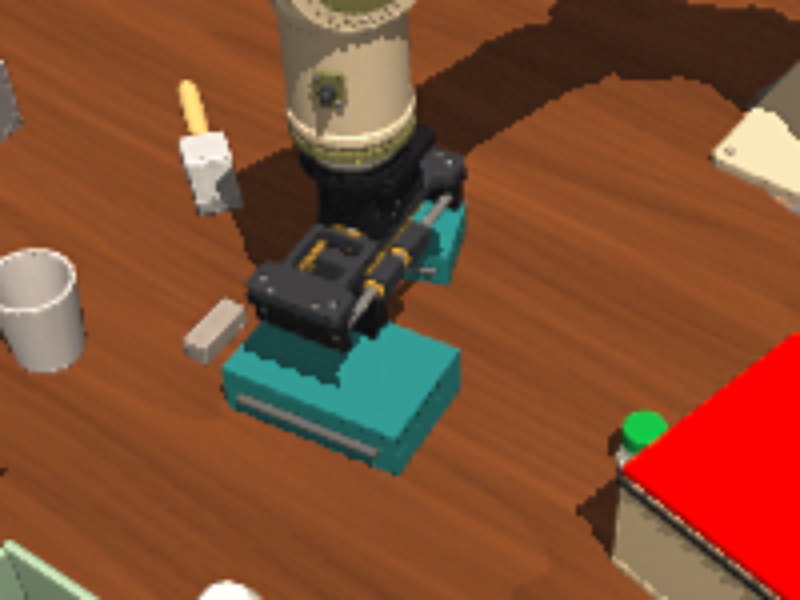

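```bash
python3 -m pendant '[{"translation":[0,0,0],"angular":[0,0,0],"hand":-1},{"translation":[0,0,0],"angular":[0,0,0],"hand":-1},{"translation":[0,0,0],"angular":[0,0,0],"hand":-1},{"translation":[0,0,1],"angular":[0,0,0],"hand":-1},{"translation":[0,0,4],"angular":[0,0,0],"hand":-1},{"translation":[0,0,5],"angular":[0,0,0],"hand":-1},{"translation":[0,0,5],"angular":[0,0,0],"hand":-1},{"translation":[0,0,4],"angular":[0,0,0],"hand":1},{"translation":[-0.6,2.8,0],"angular":[0,0,-1.9],"hand":1},{"translation":[-0.6,2.8,0],"angular":[0,0,-1.9],"hand":1},{"translation":[-0.6,2.8,0],"angular":[0,0,-1.9],"hand":1},{"translation":[-0.6,2.8,0],"angular":[0,0,-1.9],"hand":1},{"translation":[-0.6,2.8,0],"angular":[0,0,-1.9],"hand":1},{"translation":[-0.6,2.8,0],"angular":[0,0,-1.9],"hand":1},{"translation":[-0.6,2.8,0],"angular":[0,0,-1.9],"hand":1},{"translation":[-0.6,2.8,0],"angular":[0,0,-1.9],"hand":1},{"translation":[-0.6,2.8,0],"angular":[0,0,-1.9],"hand":1},{"translation":[-0.6,2.8,0],"angular":[0,0,-1.9],"hand":1},{"translation":[0,0,0],"angular":[0,0,0],"hand":1},{"translation":[0,0,0],"angular":[0,0,0],"hand":1}]'
python3 - <<'E'
from h import *
cv2.imwrite("pics/scene5.png",cv2.resize(r.camera("scene")[100:250,150:350],(800,600))[:600,:,::-1])
a=r.camera("top")[130:310,190:430];cv2.imwrite("pics/top5.png",cv2.resize(a,(800,600))[:,:,::-1])
s=r.read_state();im=r.camera("wrist");cv2.imwrite("pics/wrist5.png",im[:,:,::-1])
print(s['joint_positions'].round(2))
from scipy.spatial.transform import Rotation as Ro
i=r.camera_info("wrist");T=np.eye(4);T[:3,:3]=Ro.from_quat(s['eef_rot']).as_matrix();T[:3,3]=s['ee_pos'];W=T@i['mount']
print(Ro.from_matrix(T[:3,:3]).as_matrix().round(3))
def wp(rc,z):
    d=W[:3,:3]@[(rc[1]-i['cx'])/i['fx'],(rc[0]-i['cy'])/i['fy'],1];o=W[:3,3];return o+d*(z-o[2])/d[2]
for d in r.mark_of("wrist","tub_lid_handle"): print(d,wp(d['point'],.1455))
E
```

```text
time: 9.6
ee_pos: [0.423, 0.0718, 0.2574]
eef_rot: [-0.544, -0.451, 0.545, -0.451]
ft_force: [-0.3, -1.4, 0.2]
width: 0.0862
[-0.59 -0.13  0.29  1.94  0.04  1.33 -0.5 ]
[[ 0.     0.982 -0.188]
 [-0.    -0.188 -0.982]
 [-1.     0.     0.   ]]
{'point': [100.7, 234.0], 'confidence': 0.62} [0.4044055  0.15338392 0.1455    ]
{'point': [101.2, 307.7], 'confidence': 0.33} [0.45575006 0.14325951 0.1455    ]
{'point': [211.7, 312.5], 'confidence': 0.23} [0.44554027 0.06162813 0.1455    ]
```

View pics/scene5.png

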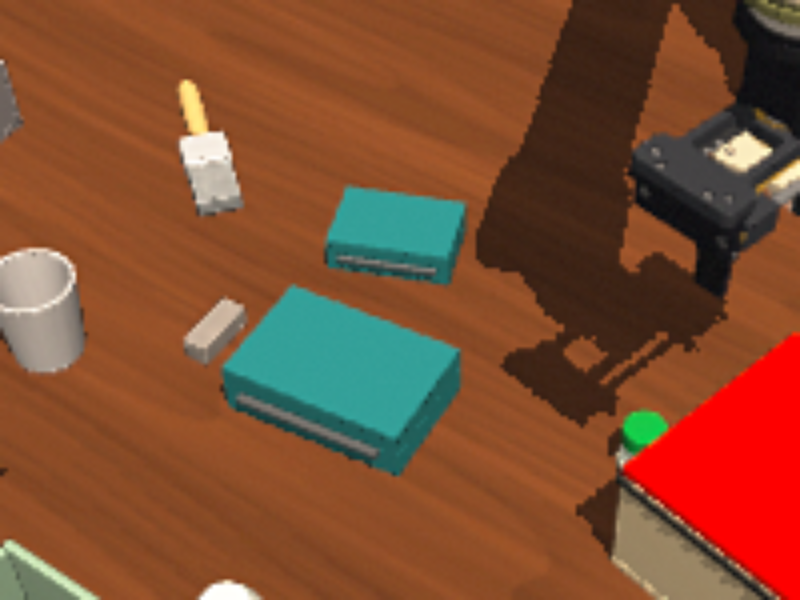

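View pics/wrist5.png

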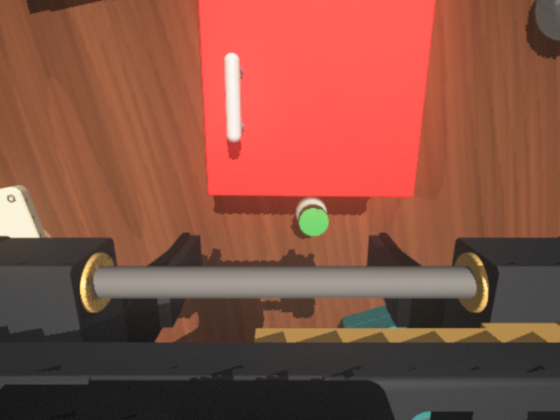

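View pics/top5.png

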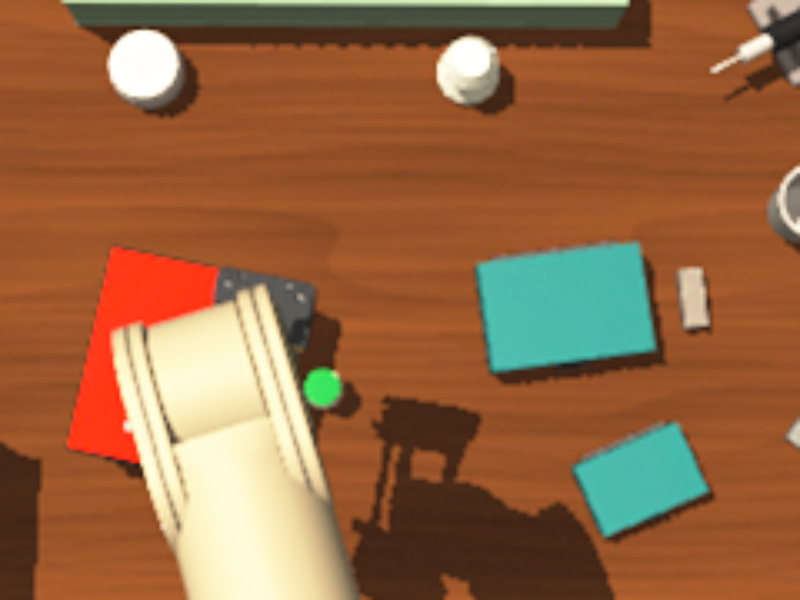

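```bash
python3 -m pendant '[{"translation":[-0.7,2.8,0],"angular":[0,0,0],"hand":1},{"translation":[-0.7,2.8,0],"angular":[0,0,0],"hand":1},{"translation":[-0.7,2.7,0],"angular":[0,0,0],"hand":1},{"translation":[0,0,-2],"angular":[0,0,0],"hand":1},{"translation":[0,0,-2],"angular":[0,0,0],"hand":1},{"translation":[0,0,0],"angular":[0,0,0],"hand":1},{"translation":[0,0,0],"angular":[0,0,0],"hand":1}]'
python3 - <<'E'
from h import *
s=r.read_state();im=r.camera("wrist");cv2.imwrite("pics/wrist6.png",im[:,:,::-1])
from scipy.spatial.transform import Rotation as Ro
i=r.camera_info("wrist");T=np.eye(4);T[:3,:3]=Ro.from_quat(s['eef_rot']).as_matrix();T[:3,3]=s['ee_pos'];W=T@i['mount']
def wp(rc,z):
    d=W[:3,:3]@[(rc[1]-i['cx'])/i['fx'],(rc[0]-i['cy'])/i['fy'],1];o=W[:3,3];return o+d*(z-o[2])/d[2]
for d in r.mark_of("wrist","tub_lid_handle"): print(d,wp(d['point'],.1455))
b=r.camera("scene")[150:270,290:450];cv2.imwrite("pics/scene6.png",cv2.resize(b,(800,600))[:,:,::-1])
E
```

```text
time: 10.5
ee_pos: [0.4023, 0.1542, 0.218]
eef_rot: [-0.545, -0.451, 0.545, -0.451]
ft_force: [-0.4, 0.1, 0.6]
width: 0.0874
{'point': [218.9, 283.8], 'confidence': 0.85} [0.4040881  0.15628551 0.1455    ]
```

View pics/wrist6.png

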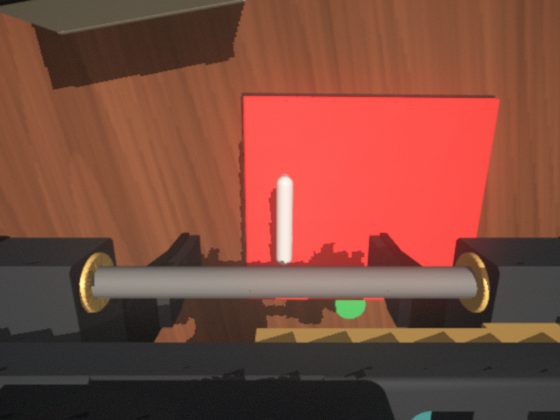

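View pics/scene6.png

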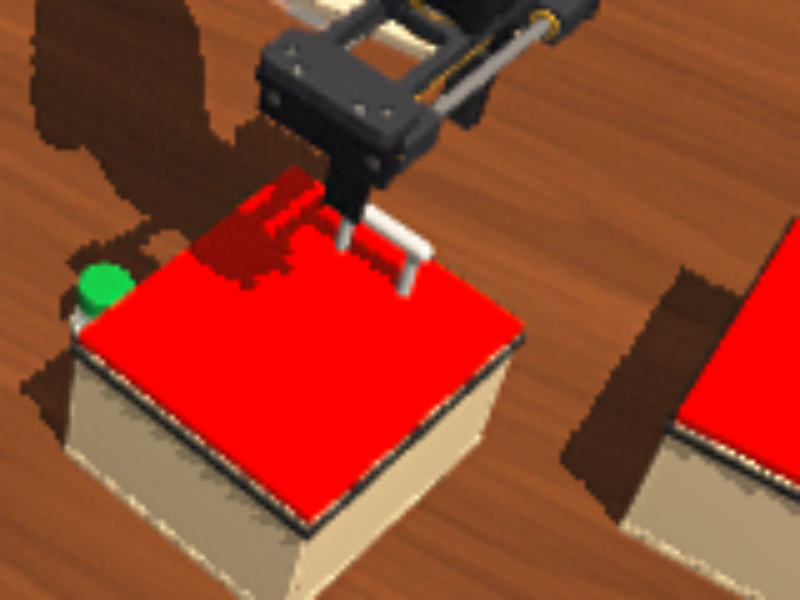

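```bash
python3 -m pendant '[{"translation":[0.1,0.2,-2],"angular":[0,0,0],"hand":1},{"translation":[0,0,-2],"angular":[0,0,0],"hand":1},{"translation":[0,0,-1.5],"angular":[0,0,0],"hand":1},{"translation":[0,0,-1.1],"angular":[0,0,0],"hand":1},{"translation":[0,0,0],"angular":[0,0,0],"hand":1},{"translation":[0,0,0],"angular":[0,0,0],"hand":-1},{"translation":[0,0,0],"angular":[0,0,0],"hand":-1},{"translation":[0,0,0],"angular":[0,0,0],"hand":-1},{"translation":[0,0,0],"angular":[0,0,0],"hand":-1},{"translation":[0,0,0],"angular":[0,0,0],"hand":-1},{"translation":[0,0,0],"angular":[0,0,0],"hand":-1},{"translation":[0,0,0],"angular":[0,0,0],"hand":-1},{"translation":[0,0,0],"angular":[0,0,0],"hand":-1}]' 45
python3 - <<'E'
from h import *
b=r.camera("scene")[150:270,290:450];cv2.imwrite("pics/scene7.png",cv2.resize(b,(800,600))[:,:,::-1])
E
```

```text
time: 11.95
ee_pos: [0.4031, 0.1567, 0.1516]
eef_rot: [0.545, 0.451, -0.545, 0.451]
ft_force: [-0.6, -0.3, -0.4]
width: 0.031
```

View pics/scene7.png

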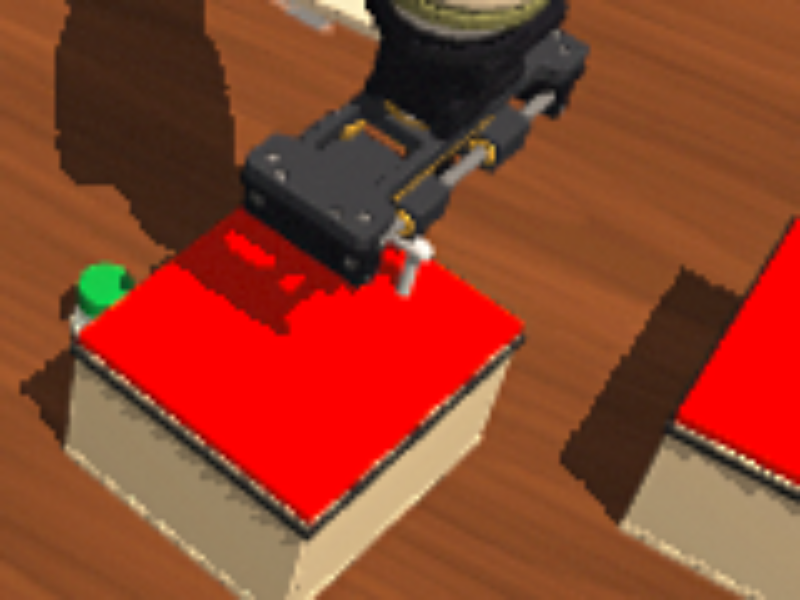

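Still closing (31 mm); wait a little more.

```bash
python3 -m pendant '[{"translation":[0,0,0],"angular":[0,0,0],"hand":-1},{"translation":[0,0,0],"angular":[0,0,0],"hand":-1},{"translation":[0,0,0],"angular":[0,0,0],"hand":-1},{"translation":[0,0,0],"angular":[0,0,0],"hand":-1},{"translation":[0,0,0],"angular":[0,0,0],"hand":-1},{"translation":[0,0,0],"angular":[0,0,0],"hand":-1}]' 45
```

```text
time: 12.6
ee_pos: [0.4029, 0.1568, 0.1515]
eef_rot: [-0.545, -0.451, 0.545, -0.451]
ft_force: [-3.8, 0.3, 2.4]
width: 0.0097
```

```bash
python3 -m pendant '[{"translation":[0.08,-0.02,0.25],"angular":[0.18,0.95,0],"hand":-1},{"translation":[0.08,-0.02,0.25],"angular":[0.18,0.95,0],"hand":-1},{"translation":[0.08,-0.02,0.25],"angular":[0.18,0.95,0],"hand":-1},{"translation":[0.08,-0.02,0.25],"angular":[0.18,0.95,0],"hand":-1},{"translation":[0,0,0],"angular":[0,0,0],"hand":-1},{"translation":[0,0,0],"angular":[0,0,0],"hand":-1}]' 45
python3 - <<'E'
from h import *
b=r.camera("scene")[150:270,290:450];cv2.imwrite("pics/scene8.png",cv2.resize(b,(800,600))[:,:,::-1])
E
```

```text
time: 13.2
ee_pos: [0.4067, 0.1559, 0.1619]
eef_rot: [-0.53, -0.469, 0.56, -0.432]
ft_force: [-0.6, 1.2, -2.5]
width: 0.0098
```

View pics/scene8.png

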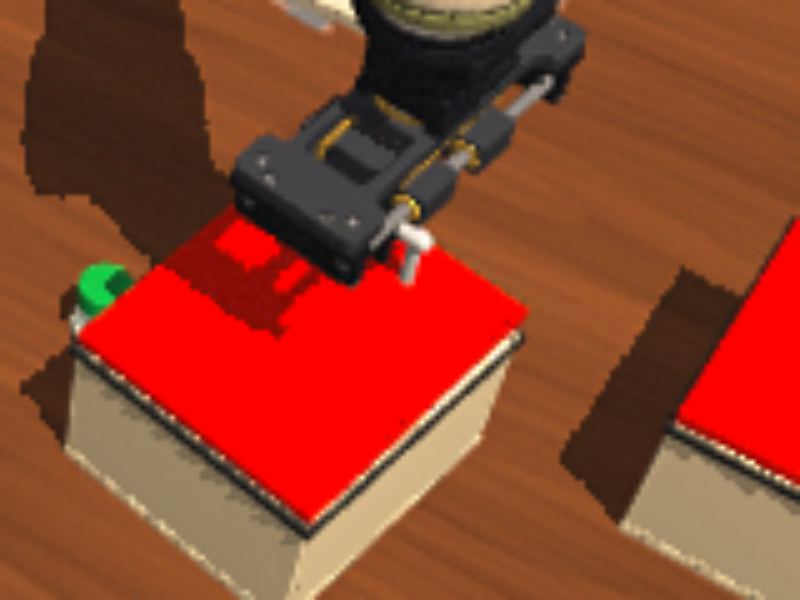

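Seal broken, and the lid follows the gripper. About 15 mm more.

```bash
python3 -m pendant '[{"translation":[0.1,-0.02,0.25],"angular":[0.18,0.95,0],"hand":-1},{"translation":[0.1,-0.02,0.25],"angular":[0.18,0.95,0],"hand":-1},{"translation":[0.1,-0.02,0.25],"angular":[0.18,0.95,0],"hand":-1},{"translation":[0.1,-0.02,0.25],"angular":[0.18,0.95,0],"hand":-1},{"translation":[0.1,-0.02,0.25],"angular":[0.18,0.95,0],"hand":-1},{"translation":[0.1,-0.02,0.25],"angular":[0.18,0.95,0],"hand":-1},{"translation":[0,0,0],"angular":[0,0,0],"hand":-1},{"translation":[0,0,0],"angular":[0,0,0],"hand":-1},{"translation":[0,0,0],"angular":[0,0,0],"hand":-1},{"translation":[0,0,0],"angular":[0,0,0],"hand":-1},{"translation":[0,0,0],"angular":[0,0,0],"hand":-1},{"translation":[0,0,0],"angular":[0,0,0],"hand":-1}]' 45
python3 - <<'E'
from h import *
im=r.camera("scene");cv2.imwrite("pics/scene9.png",im[:,:,::-1])
cv2.imwrite("pics/scene9c.png",cv2.resize(im[150:270,290:450],(800,600))[:,:,::-1])
from scipy.spatial.transform import Rotation as Ro
s=r.read_state();p=s['ee_pos'];R=Ro.from_quat(s['eef_rot']).as_matrix();g=p+.006*R[:,0];print(s['time'],g,s['ft_force'],s['width'],s['joint_vel'].round(3))
# lid angle from grasp height: z=.1005+.150 sin+.045 cos
from scipy.optimize import brentq
print(brentq(lambda t:.1005+.15*np.sin(t)+.045*np.cos(t)-g[2],-.2,.8))
# predicted front corners for angles
c=np.array([.4583,.1438]);a=np.radians(-11);ux=np.array([np.cos(a),np.sin(a)]);uy=np.array([-ux[1],ux[0]])
for th in(0,.1,.17,.25):
    X=-.18*np.cos(th)+.01*np.sin(th);Z=.1005+.18*np.sin(th)+.01*np.cos(th)
    print(th,[ ((proj("scene",np.r_[c+ux*(.09+X)+uy*k*.08,Z])[0]-[150,290])*5).round(0) for k in(1,-1)])
# case: predicted top corners
h=np.array([.5665,-.2004]);a=.142;ux=np.array([np.cos(a),np.sin(a)]);uy=np.array([-ux[1],ux[0]])
for th in(0,.06): 
    X=-.1*np.cos(th)+.022*np.sin(th);Z=.0225+.1*np.sin(th)+.022*np.cos(th)
    print("case",th,[proj("scene",np.r_[h+ux*X+uy*k*.075,Z])[0].round(1) for k in(1,-1)])
E
```

```text
time: 14.45
ee_pos: [0.4137, 0.1545, 0.177]
eef_rot: [-0.506, -0.495, 0.58, -0.403]
ft_force: [7.5, 2.3, -6.9]
width: 0.0095
14.5 [0.41268434 0.15472188 0.17105013] [ 7.51907532  0.82603335 -6.44248591] 0.010019268530635414 [ 0.001  0.    -0.002  0.     0.001 -0.    -0.001]
0.17586677253471897
0 [array([317., 530.]), array([159., 296.])]
0.1 [array([297., 536.]), array([139., 299.])]
0.17 [array([285., 539.]), array([126., 299.])]
0.25 [array([271., 542.]), array([111., 299.])]
case 0 [array([185.8, 265.3]), array([169.9, 223.3])]
case 0.06 [array([184.8, 265.1]), array([168.8, 222.9])]
```

View pics/scene9.png

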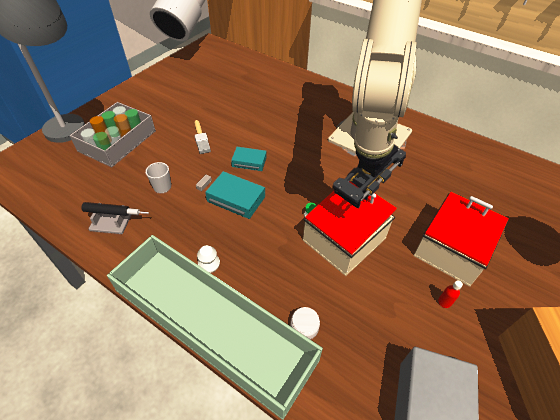

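View pics/scene9c.png

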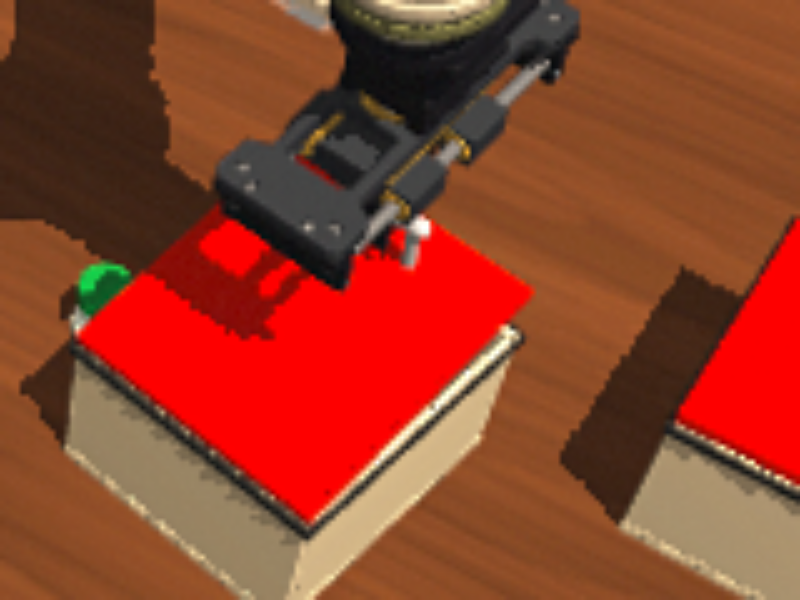

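Run:
```python
from bench import r
s=r.read_state();print(s['time'],s['ee_pos'],s['ft_force'],s['width']);print(r.close_job())
```

```text
14.5 [0.41366293 0.15453119 0.17696671] [ 7.51907532  0.82603335 -6.44248591] 0.010019268530635414
the job is handed in; nothing more can be done
None
```

The teal case is shut, and I handed the job in at 14.5 s with the gripper still holding the tub's red lid about 3 cm ajar. The hand-in gives no verdict, so the figures below are my own checks.

- **Case:** I picked the larger, open teal case and swung its upper half over from behind with closed fingers. I then pressed it onto its stop with about 28 N, with the fingertips at the expected 44.5 mm closed height. Afterwards the pictures showed the halves edge to edge. Its corners came out about 2 px below the predicted closed position, an offset the shut tub lid showed too.
- **Tub:** I picked the tub farthest to the robot's right, beside the green jar, and gripped its handle bar at 45 N. The fingers read about 10 mm on the 11 mm bar. The seal broke in the first centimetre of lift, and I then raised the lid along its arc.
- **Final hold:** The lid angle is about 0.176 rad from the grip height and about 0.17 rad from its front corner in the picture. The arm was still, with about 10 N on the wrist. That wrist reading is the only sign of finger contact, because the contact force itself is not reported.
- **Other things:** In the last scene picture everything else looked to be where it started. I did not measure those positions again.

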